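# Release the latched key of the extraction switch box

## Task

One of the four identical push keys on the dust-extraction switch box has been left latched, slightly lower than the others. Find it (a light tap on each tells), then press that one key all the way down with a fingertip so that its catch lets go and it springs back up. Do not press any of the other three keys home, leave the tools and things lying on the bench undisturbed.

Things in the scene. Friction and masses are not known exactly. Their poses are not given: they have to be found in the camera images.
- switch_box: Grey metal switch box, screwed down: 90 x 220 mm, flat lid 60 mm above the bench. Origin: centre of its underside, z up, y along the row of four identical square black push keys in the lid, 50 mm apart (y = +75, +25, -25, -75 mm), caps 26 x 26 mm. A key that is up stands 14 mm proud of the lid (top 74 mm above the bench); one of the four, any one, is latched 4 mm lower (10 mm proud).
- key1_rest (a point): point fixed on the box: centre of the top face of key 1 (at the row's +y end) when up. It does not move with the key, so it does not tell if the key is latched. A key that is up moves straight down at most 9.5 mm on a spring: 2.5 N to start it, then 0.7 N more per mm (4 N at 2 mm, 9 N at the bottom), and comes back up.
- key2_rest (a point): the same point for key 2, the second of the row. A light tap on the latched key, whichever it is, meets nothing at the height of the others; 4 mm lower it meets the cap, which does not give until about 5.3 N.
- key3_rest (a point): the same point for key 3, the third of the row. The latched key is let go by pressing it to the bottom of its travel (5.5 mm below its latched height, top then 64.5 mm above the bench, about 10 to 12 N; it lets go a little before the bottom); it follows the finger back up to the height of the others and stays free.
- key4_rest (a point): the same point for key 4, the fourth, at the row's -y end
- catch (a joint): the hidden catch inside the box that holds the latched key: about 0 while it holds, above 0.002 m once it has been driven out and the key is free (it stays out). Does not tell under which key it sits.
- contact1 (a joint): hidden switch contact under one of the three keys that are up (the number has nothing to do with the key numbers): 0 at first; a key pressed nearly home, more than about 8 mm, pushes it past 0.0015 m, which switches that branch on. It stays where it is pushed. A tap of up to 6 N does not reach it.
- contact2 (a joint): the same for another of the three keys that are up
- contact3 (a joint): the same for another of the three keys that are up
- finial: loose turned dark-wood finial, 52 mm wide, 84 mm tall, standing; origin at the centre of its foot. Bystander.
- wax_tin: loose flat round metal tin, 72 mm across, 28 mm high; origin at the centre of its underside. Bystander.
- hammer: loose hammer lying on the bench: wooden handle 22 mm wide along x from -105 to +95 mm, steel head 26 x 90 x 26 mm at x = +100 mm; origin on the bench under the handle. Bystander.
- chisel: loose chisel lying on the bench along x, handle 24 mm thick from -120 to 0 mm, blade to +130 mm; origin on the bench under the front of the handle. Bystander.

How it is judged:
At the end, for the whole second after the job is handed in: the catch is driven out by more than 2 mm, so that the latched key is free and all four keys stand up; none of the other three contacts is made (each below 1.5 mm); the finial, tin, hammer and chisel lie within 15 mm of where they were (value of joint catch above 0.002 m and value of joint each of contact1, contact2, contact3 below 0.0015 m and distance of each of finial, wax_tin, hammer, chisel from where it was at the start of the episode below 0.015 m); the robot touches nothing.
It fails at once if one of the three keys that were up is pressed home and switches its branch on (value of joint any of contact1, contact2, contact3 above 0.0015 m).
It fails at once if a bystander (finial, tin, hammer or chisel) is moved more than 15 mm, lifted or knocked over (distance of any of finial, wax_tin, hammer, chisel from where it was at the start of the episode above 0.015 m or angle between finial's own z axis and vertical above 0.3 rad).
It also fails if it takes over 46 s, if anything falls off the work surface, if the arm or the gripper's body presses on something with over 40 N, if the wrist force passes 120 N, or if a joint passes its speed limit or range.

## Robot

A 6-joint arm with a two-finger parallel gripper is mounted at the origin on the work surface. World frame = base frame: x ahead of the robot, y to its left, z up, the work surface at z = 0. Lengths are in m, angles in rad, forces in N, time in s.
With the tool pointing down it reaches from about 0.375 to 0.975 m from the base axis. Payload 3.8 kg.
Tool frame: the origin (TCP) lies between the finger pads; the fingertips stand 25 mm ahead of it and the grasp point (between the pads) lies 6 mm ahead of it; z points along the fingers, y is the line along which they close (so a half turn about z gives the same grasp; the last joint's range is limited). The gripper opens to 88 mm and grips with 3 to 60 N. Pads are 18 mm wide; open, the fingers measure 123 mm over their backs; the gripper's body (75 mm by 187 mm) begins 45 mm behind the grasp point.
Start: joints at [-1.225, 0.264, 1.604, -0, 1.274, -0.037], TCP at [0.252, -0.626, 0.264] pointing down, gripper open.
Joint ranges: [-2.63, 2.63], [-0.94, 2.18], [0.31, 2.57], [-1.31, 4.45], [0, 2.66], [-2.55, 2.55]. Speed limits (rad/s): [2.57, 2.57, 3.14, 3.14, 3.14, 3.14].

## Interface

Orientations are given as a unit quaternion [w, x, y, z].
In Python, from bench import telemetry, eyes, job, nets gives the robot as it stands.
- The arm moves only by the tool apply_moves, never from a script. Its argument "series" is a list of rows, each an object with "translation": the shift along the tool's x, y, z scaled (see below), a list of three; "twist": the turn about the tool's z scaled (see below). A call has 1 to 20 rows; each row is the pose to reach, as a shift and turn from the pose commanded when the call began, along the tool's axes at that moment, turning the shorter way round; what a row does not reach only later rows make up. The controller multiplies each number of a shift by 0.2 m and each number of a turn by pi rad. A row lasts 1/12 s, in which the tool goes at most 41.7 mm and 7.16 degrees, less where a joint would pass 70% of its speed; a pose out of reach is approached as far as the arm can. A call with a number of a shift or a turn outside -1 to 1 is refused whole. A call with a gripper value outside its range is refused whole. "claw" is the opening, from 0 (shut) to 1 (fully open), set as the call begins (left out, the last holds). The fingers move at their own pace and stop on an object; "newtons" is the grip in N (left out, the last holds). Time passes only in rows, so rows that repeat a pose let the fingers close. It gives the time, the measured TCP pose, the force, the opening and the grip force at its end, in the units of the state.
- telemetry.state(): the state, without advancing time (a new reading comes with each control period).
- eyes.capture(name): name is "scene" or "top" or "wrist"; returns a dict with "image" (384x512x3 uint8, blue, green, red), "intrinsics" (3x3 intrinsics, pixels), "R" (3x3) and "t" (3): a world point X has camera coordinates R X + t. Camera axes: x right, y down, z forward; pixel columns grow to the right and rows downward; lengths in m; the calibration is good to about 2 mm. A picture is of the moment at which its call begins. There is no depth.
- job.finish_job(): hands the job in; it is judged then, once.
Trained networks look in the newest picture that a camera, given by its name, has taken for a name from the list of things; names that differ only in an ending like _2 or _b are one class to them, and where a whole thing is asked for, a point or a joint stands for the part that bears it (a point fixed in the world has none). Each returns a list of dicts, best first, with "score" (0 to 1); they miss things now and then, are a little off and sometimes report something else, mostly with a low value. They report only what shows in the picture. A call takes as long as a camera call.
- nets.outline_of(label, camera): "pixels" (384x512 bool, what is visible of it) and "location" ([column, row] in pixels, amid what is visible of it).
The state is a dict: "clock": time; "joint_pos": joint angles; "qvel": joint speeds; "joint_efforts": joint torques, N m; "position": TCP position; "tool_rot": TCP orientation; "ft_force": force on the tool from outside, world axes, zero at the start; "torque": the same for the moment, N m; "gripper_width": opening from 0.0 (shut) to 1.0 (fully open); "finger_force": force on a finger pad.
Only numpy, scipy, OpenCV 4.12 (cv2) and the standard library are available. Lean on these libraries where they do the work, as an engineer would, in place of code of your own. Each camera call takes 0.05 s, during which the arm holds its last target. There are 200 camera calls.

## Working session

There is one attempt and no reset: what is moved stays moved. The work goes in short steps, Python scripts to look and compute and a tool call to move; the robot and the scene stay as the last step left them, time stands still between calls to the robot, and variables do not carry over. Pictures are saved under pics/ and viewed, at most 10 in all, crops included, and the job is handed in when it is done.

Besides the shell and the picture viewer there is one more tool, called by a JSON object that holds its "op" and its "data". apply_moves: Moves the arm, as the interface text tells. Shifts and turns lie within -1 to 1; 1 stands for 0.2 m of shift or pi rad of turn. Its arguments: {"type":"object","properties":{"series":{"type":"array","items":{"type":"object","properties":{"translation":{"type":"array","items":{"type":"number","minimum":-1,"maximum":1}},"twist":{"type":"number","minimum":-1,"maximum":1}}}},"claw":{"type":"number"},"newtons":{"type":"number"}},"required":["series"]}

```bash
mkdir -p pics; cat > h.py <<'E'
import numpy as np, cv2
from bench import telemetry, eyes, job, nets
def ray(c,u,v,z):
    K,R,t=[np.array(c[k]) for k in("intrinsics","R","t")]
    o=-R.T@t; d=R.T@np.linalg.solve(K,[u,v,1.]); return o+d*(z-o[2])/d[2]
def proj(c,X):
    K,R,t=[np.array(c[k]) for k in("intrinsics","R","t")]
    p=K@(R@np.array(X)+t); return p[:2]/p[2]
E
python3 - <<'E'
from h import *
ims=[]
for n in("scene","top"):
    c=eyes.capture(n); ims.append(np.array(c["image"])); print(n,-np.array(c["R"]).T@c["t"])
    for l,z in(("switch_box",.06),("finial",.04),("wax_tin",.028),("hammer",.013),("chisel",.012)):
        for d in nets.outline_of(l,n)[:2]:
            p=d["pixels"].astype(np.uint8); pt=cv2.findNonZero(p)
            print(l,round(d["score"],2),np.round(d["location"]),ray(c,*d["location"],z).round(3),cv2.minAreaRect(pt))
cv2.imwrite("pics/s.png",ims[0]);cv2.imwrite("pics/t.png",ims[1])
s=telemetry.state();print(s["clock"],s["position"],s["tool_rot"],s["ft_force"])
E
```

```text
scene [ 1.2106194  -0.26940233  0.69997861]
switch_box 0.83 [240. 189.] [ 0.553 -0.015  0.06 ] ((240.29818725585938, 185.63648986816406), (41.75411605834961, 102.38233184814453), 74.35774993896484)
finial 0.77 [288. 211.] [0.653 0.065 0.04 ] ((286.0, 207.0), (32.0, 20.0), 90.0)
wax_tin 0.91 [245. 225.] [ 0.64  -0.04   0.028] ((246.0, 225.0), (28.0, 30.0), 90.0)
hammer 0.85 [168. 233.] [ 0.57  -0.208  0.013] ((165.85000610351562, 216.5499725341797), (66.72405242919922, 41.10960388183594), 71.56504821777344)
chisel 0.83 [300. 164.] [0.479 0.199 0.012] ((305.2500305175781, 171.25), (71.41778564453125, 9.899494171142578), 45.0)
top [0.49724762 0.01114818 1.07525774]
switch_box 0.64 [258. 235.] [0.508 0.017 0.06 ] ((260.61224365234375, 231.95826721191406), (102.8361587524414, 41.4526252746582), 6.1466264724731445)
wax_tin 0.62 [275. 192.] [ 0.62  -0.023  0.028] ((277.5, 190.5), (27.0, 27.0), 90.0)
hammer 0.83 [343. 219.] [ 0.554 -0.202  0.013] ((342.5, 239.0), (84.0, 35.0), 90.0)
hammer 0.69 [260. 234.] [0.511 0.013 0.013] ((260.42681884765625, 231.15853881835938), (103.80564880371094, 43.51002502441406), 6.340191841125488)
chisel 0.56 [191. 241.] [0.487 0.193 0.012] ((189.9210968017578, 232.49790954589844), (10.548978805541992, 95.12494659423828), 1.5074357986450195)
chisel 0.44 [239. 186.] [0.637 0.072 0.012] ((238.0, 187.5), (19.0, 18.0), 90.0)
0.6 [ 0.25214047 -0.62614162  0.26373604] [1.97997419e-05 9.81736852e-01 1.90243929e-01 6.33560503e-06] [-0.6122334   0.46137421 -0.14324338]
```

View pics/s.png

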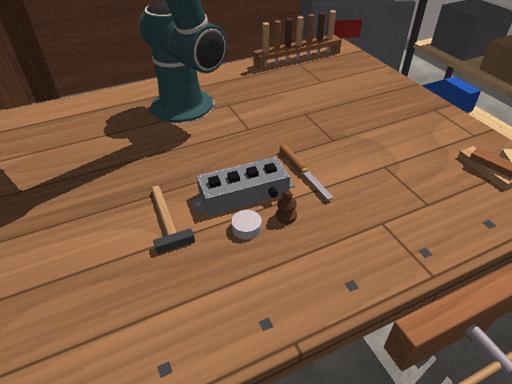

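View pics/t.png

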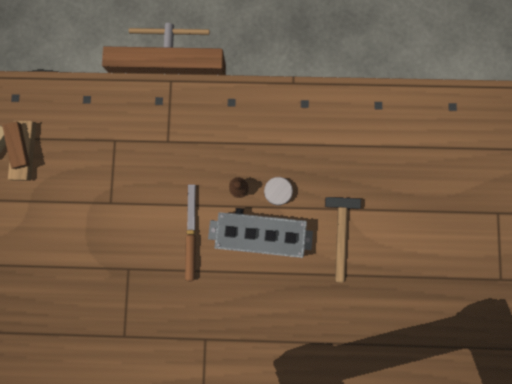

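The scene view shows the box at about (240,185), with keys at (214,182), (233,177), (252,172) and (270,168). The top view shows them at (231,231), (251,233), (271,236) and (291,238), with key 1 leftmost (+y). The finial and tin stand on the box's +x side. Next I'll refine the key centres from both views.

```bash
cat > loc.py <<'E'
from h import *
from scipy.optimize import least_squares
G={"scene":[(270,168),(252,172),(233,177),(214,182)],"top":[(231,231),(251,233),(271,236),(291,238)]}
def fine(im,g):
    x,y=g; w=9; p=255-im[y-w:y+w+1,x-w:x+w+1].max(2).astype(float)
    m=(p>195)
    n,l,st,ce=cv2.connectedComponentsWithStats(m.astype(np.uint8))
    i=1+np.argmin(np.hypot(*(ce[1:]-w).T)); return ce[i]+[x-w,y-w],st[i,4]
C={};P={}
for n in G:
    c=C[n]=eyes.capture(n); P[n]=[fine(np.array(c["image"]),g) for g in G[n]]
    for q,a in P[n]: print(n,q.round(1),a,ray(c,*q,.072).round(4))
X=[]
for k in range(4):
    r=least_squares(lambda x:np.r_[proj(C["scene"],x)-P["scene"][k][0],proj(C["top"],x)-P["top"][k][0]],[.5,0,.07])
    X.append(r.x);print(k+1,r.x.round(4),r.fun.round(2))
E
python3 loc.py
```

```text
scene [269.7 167.9] 95 [0.5244 0.0812 0.072 ]
scene [251.3 172. ] 113 [0.5186 0.0324 0.072 ]
scene [232.8 176.7] 114 [ 0.515  -0.0166  0.072 ]
scene [213.5 181.6] 118 [ 0.5112 -0.0663  0.072 ]
top [230.7 231.2] 108 [0.5148 0.0853 0.072 ]
top [251.  233.3] 110 [0.5109 0.0352 0.072 ]
top [270.9 235.4] 110 [ 0.5072 -0.0138  0.072 ]
top [291.  237.5] 113 [ 0.5033 -0.0631  0.072 ]
1 [0.515  0.086  0.0634] [-0.01  0.   -0.01 -0.01]
2 [0.511  0.0355 0.0652] [-0.07  0.   -0.06 -0.03]
3 [ 0.5073 -0.0139  0.0651] [-0.03  0.   -0.03 -0.01]
4 [ 0.5033 -0.0638  0.0648] [ 0.07 -0.    0.06  0.02]
```

{"op": "apply_moves", "data": {"series": [{"translation":[1,-0.966,0.2]},{"translation":[1,-0.966,0.2]},{"translation":[1,-0.966,0.2]},{"translation":[1,-0.966,0.2]},{"translation":[1,-0.966,0.2]},{"translation":[1,-0.966,0.2]},{"translation":[1,-0.966,0.2]},{"translation":[1,-0.966,0.2]}], "claw": 0}}

```text
validation failed for argument at $.se...
```

{"op": "apply_moves", "data": {"series": [{"translation":[1,-0.966,0.2]},{"translation":[1,-0.966,0.2]},{"translation":[1,-0.966,0.2]},{"translation":[1,-0.966,0.2]},{"translation":[1,-0.966,0.2]},{"translation":[1,-0.966,0.2]},{"translation":[1,-0.966,0.2]},{"translation":[1,-0.966,0.2]}]}}

```text
validation failed for argument at $.se...
```

```bash
cat > go.py <<'E'
import sys
from h import *
from scipy.spatial.transform import Rotation as Ro
s=telemetry.state(); p=np.array(s["position"]); q=np.array(s["tool_rot"])
R=Ro.from_quat(q[[1,2,3,0]]).as_matrix()
K=np.array([[.515,.0855],[.511,.0355],[.5072,-.0139],[.5033,-.063]])
print(s["clock"],p.round(4),"w",s["gripper_width"],"F",np.round(s["ft_force"],2))
for k in range(4): print(k+1,(R.T@(np.r_[K[k],float(sys.argv[1])]-p)/.2).round(4))
print((R.T@np.diff(K[::-1],axis=0).T.__class__(np.c_[np.diff(K[::-1],axis=0),np.zeros(3)].T.shape) if 0 else R.round(4).tolist()))
E
sed -i '$d' go.py; python3 go.py .125
```

```text
0.7 [ 0.2521 -0.6262  0.2637] w 1.001967173943011 F [ 0.85 -0.27  0.37]
1 [ 2.5481 -2.81    0.6937]
2 [ 2.4362 -2.5855  0.6937]
3 [ 2.3263 -2.3635  0.6937]
4 [ 2.2165 -2.143   0.6937]
```

{"op": "apply_moves", "data": {"series": [{"translation":[1.0,-0.966,0.2],"twist":0.0},{"translation":[1.0,-0.966,0.2],"twist":0.0},{"translation":[1.0,-0.966,0.2],"twist":0.0},{"translation":[1.0,-0.966,0.2],"twist":0.0},{"translation":[1.0,-0.966,0.2],"twist":0.0},{"translation":[1.0,-0.966,0.2],"twist":0.0},{"translation":[1.0,-0.966,0.2],"twist":0.0},{"translation":[1.0,-0.966,0.2],"twist":0.0}], "claw": 0}}

```text
clock: 1.37
position: [0.3664, -0.367, 0.2225]
tool_rot: [-0.002, 0.981, 0.192, 0.0]
ft_force: [-0.5, 0.2, 0.0]
gripper_width: 0.421
finger_force: 0.0
```

{"op": "apply_moves", "data": {"series": [{"translation":[1.0,-0.966,0.2],"twist":0.0},{"translation":[1.0,-0.966,0.2],"twist":0.0},{"translation":[1.0,-0.966,0.2],"twist":0.0},{"translation":[1.0,-0.966,0.2],"twist":0.0},{"translation":[1.0,-0.966,0.2],"twist":0.0},{"translation":[1.0,-0.966,0.2],"twist":0.0},{"translation":[1.0,-0.966,0.2],"twist":0.0},{"translation":[1.0,-0.966,0.2],"twist":0.0},{"translation":[1.0,-0.966,0.2],"twist":0.0},{"translation":[1.0,-0.966,0.2],"twist":0.0}]}}

```text
clock: 2.2
position: [0.479, -0.1191, 0.184]
tool_rot: [0.0, 0.982, 0.191, 0.0]
ft_force: [1.2, -0.4, -0.3]
gripper_width: 0.003
finger_force: 0.0
```

```bash
python3 go.py .125
```

```text
2.2 [ 0.479  -0.1191  0.184 ] w 0.002855933461473953 F [ 1.16 -0.43 -0.29]
1 [ 0.5496 -0.8817  0.2942]
2 [ 0.4376 -0.6573  0.2944]
3 [ 0.3276 -0.4354  0.2946]
4 [ 0.2176 -0.215   0.2948]
```

{"op": "apply_moves", "data": {"series": [{"translation":[0.218,-0.215,0.29],"twist":0.0},{"translation":[0.218,-0.215,0.29],"twist":0.0},{"translation":[0.218,-0.215,0.29],"twist":0.0},{"translation":[0.218,-0.215,0.39],"twist":0.0},{"translation":[0.218,-0.215,0.39],"twist":0.0},{"translation":[0.218,-0.215,0.39],"twist":0.0},{"translation":[0.218,-0.215,0.39],"twist":0.0},{"translation":[0.218,-0.215,0.39],"twist":0.0}]}}

```text
clock: 2.87
position: [0.5041, -0.0633, 0.1072]
tool_rot: [0.0, 0.982, 0.189, 0.001]
ft_force: [-0.0, -0.2, -0.2]
gripper_width: 0.001
finger_force: 0.0
```

```bash
python3 go.py .098; python3 - <<'E'
from h import *
c=eyes.capture("wrist"); cv2.imwrite("pics/w.png",np.array(c["image"]))
E
```

```text
2.8667 [ 0.5041 -0.0633  0.1072] w 0.0012368703316506238 F [-0.05 -0.21 -0.19]
1 [ 0.3275 -0.6705  0.0458]
2 [ 0.2159 -0.4459  0.0459]
3 [ 0.1064 -0.2237  0.046 ]
4 [-0.0031 -0.0031  0.0461]
```

View pics/w.png

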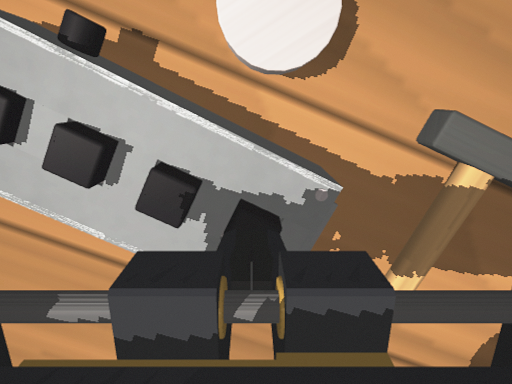

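The wrist view shows the closed fingertips over key 4 at about (255,220). Key 3 is at (168,195), key 2 at (80,155) and key 1 at the left edge. Now I'll tap key 4.

{"op": "apply_moves", "data": {"series": [{"translation":[0.0,0.0,0.03],"twist":0.0},{"translation":[0.0,0.0,0.04],"twist":0.0},{"translation":[0.0,0.0,0.045],"twist":0.0},{"translation":[0.0,0.0,0.05],"twist":0.0},{"translation":[0.0,0.0,0.05],"twist":0.0},{"translation":[0.0,0.0,0.05],"twist":0.0},{"translation":[0.0,0.0,0.05],"twist":0.0}]}}

```text
clock: 3.5
position: [0.504, -0.0624, 0.0963]
tool_rot: [0.0, 0.982, 0.19, 0.001]
ft_force: [1.7, -2.3, 4.7]
gripper_width: 0.003
finger_force: 2.2
```

Key 4 is up: 4.7 N at 2.7 mm. Key 3 is next.

{"op": "apply_moves", "data": {"series": [{"translation":[0.0,0.0,-0.06],"twist":0.0},{"translation":[0.0,0.0,-0.06],"twist":0.0},{"translation":[0.11,-0.22,-0.06],"twist":0.0},{"translation":[0.11,-0.22,-0.06],"twist":0.0},{"translation":[0.11,-0.22,-0.06],"twist":0.0},{"translation":[0.11,-0.22,-0.03],"twist":0.0},{"translation":[0.11,-0.22,-0.015],"twist":0.0},{"translation":[0.11,-0.22,-0.005],"twist":0.0},{"translation":[0.11,-0.22,0.0],"twist":0.0},{"translation":[0.11,-0.22,0.0],"twist":0.0},{"translation":[0.11,-0.22,0.0],"twist":0.0},{"translation":[0.11,-0.22,0.0],"twist":0.0}]}}

```text
clock: 4.5
position: [0.507, -0.0133, 0.0959]
tool_rot: [-0.0, 0.982, 0.19, -0.0]
ft_force: [-2.1, 2.5, 4.6]
gripper_width: 0.007
finger_force: 2.4
```

Key 3 is up as well. Key 2 is next.

{"op": "apply_moves", "data": {"series": [{"translation":[0.0,0.0,-0.06],"twist":0.0},{"translation":[0.0,0.0,-0.06],"twist":0.0},{"translation":[0.11,-0.222,-0.06],"twist":0.0},{"translation":[0.11,-0.222,-0.06],"twist":0.0},{"translation":[0.11,-0.222,-0.06],"twist":0.0},{"translation":[0.11,-0.222,-0.03],"twist":0.0},{"translation":[0.11,-0.222,-0.015],"twist":0.0},{"translation":[0.11,-0.222,-0.005],"twist":0.0},{"translation":[0.11,-0.222,0.0],"twist":0.0},{"translation":[0.11,-0.222,0.0],"twist":0.0},{"translation":[0.11,-0.222,0.0],"twist":0.0},{"translation":[0.11,-0.222,0.0],"twist":0.0}]}}

```text
clock: 5.5
position: [0.5111, 0.0359, 0.096]
tool_rot: [0.0, 0.982, 0.19, 0.0]
ft_force: [-1.7, 0.6, 3.7]
gripper_width: 0.005
finger_force: 2.4
```

Key 2 is up too. I'll confirm that key 1 is the latched one.

{"op": "apply_moves", "data": {"series": [{"translation":[0.0,0.0,-0.06],"twist":0.0},{"translation":[0.0,0.0,-0.06],"twist":0.0},{"translation":[0.11,-0.224,-0.06],"twist":0.0},{"translation":[0.11,-0.224,-0.06],"twist":0.0},{"translation":[0.11,-0.224,-0.06],"twist":0.0},{"translation":[0.11,-0.224,-0.03],"twist":0.0},{"translation":[0.11,-0.224,-0.015],"twist":0.0},{"translation":[0.11,-0.224,-0.005],"twist":0.0},{"translation":[0.11,-0.224,0.0],"twist":0.0},{"translation":[0.11,-0.224,0.0],"twist":0.0},{"translation":[0.11,-0.224,0.0],"twist":0.0},{"translation":[0.11,-0.224,0.0],"twist":0.0}]}}

```text
clock: 6.5
position: [0.5146, 0.0857, 0.0957]
tool_rot: [0.0, 0.982, 0.19, -0.0]
ft_force: [-1.0, -1.2, 1.1]
gripper_width: 0.006
finger_force: 0.6
```

At the same height key 1 gives almost no force, so it's the latched one. I'll press it down in steps.

{"op": "apply_moves", "data": {"series": [{"translation":[0.0,0.0,0.008],"twist":0.0},{"translation":[0.0,0.0,0.016],"twist":0.0},{"translation":[0.0,0.0,0.022],"twist":0.0},{"translation":[0.0,0.0,0.028],"twist":0.0},{"translation":[0.0,0.0,0.032],"twist":0.0},{"translation":[0.0,0.0,0.034],"twist":0.0},{"translation":[0.0,0.0,0.034],"twist":0.0},{"translation":[0.0,0.0,0.034],"twist":0.0},{"translation":[0.0,0.0,0.034],"twist":0.0}]}}

```text
clock: 7.25
position: [0.5151, 0.0858, 0.0903]
tool_rot: [0.0, 0.982, 0.19, 0.0]
ft_force: [-5.1, -2.7, 11.5]
gripper_width: 0.004
finger_force: 5.7
```

{"op": "apply_moves", "data": {"series": [{"translation":[0.0,0.0,0.005],"twist":0.0},{"translation":[0.0,0.0,0.009],"twist":0.0},{"translation":[0.0,0.0,0.009],"twist":0.0},{"translation":[0.0,0.0,0.009],"twist":0.0},{"translation":[0.0,0.0,0.009],"twist":0.0}]}}

```text
clock: 7.67
position: [0.5153, 0.0859, 0.0898]
tool_rot: [0.0, 0.982, 0.19, 0.0]
ft_force: [-8.2, -2.6, 19.5]
gripper_width: -0.001
finger_force: 9.9
```

The key has bottomed out. I'll lift, then re-tap at the earlier height to check that it's free.

{"op": "apply_moves", "data": {"series": [{"translation":[0.0,0.0,-0.05],"twist":0.0},{"translation":[0.0,0.0,-0.12],"twist":0.0},{"translation":[0.0,0.0,-0.12],"twist":0.0},{"translation":[0.0,0.0,-0.12],"twist":0.0},{"translation":[0.0,0.0,-0.08],"twist":0.0},{"translation":[0.0,0.0,-0.06],"twist":0.0},{"translation":[0.0,0.0,-0.05],"twist":0.0},{"translation":[0.0,0.0,-0.043],"twist":0.0},{"translation":[0.0,0.0,-0.043],"twist":0.0},{"translation":[0.0,0.0,-0.043],"twist":0.0},{"translation":[0.0,0.0,-0.043],"twist":0.0}]}}

```text
clock: 8.58
position: [0.5145, 0.0861, 0.0956]
tool_rot: [-0.0, 0.982, 0.19, -0.0]
ft_force: [-0.5, -0.6, 4.5]
gripper_width: 0.002
finger_force: 2.5
```

Key 1 now meets the finger at the normal height with 4.5 N, so it's free. Retracting.

{"op": "apply_moves", "data": {"series": [{"translation":[0.0,0.0,-0.2],"twist":0.0},{"translation":[0.0,0.0,-0.4],"twist":0.0},{"translation":[0.0,0.0,-0.6],"twist":0.0},{"translation":[0.0,0.0,-0.6],"twist":0.0},{"translation":[0.0,0.0,-0.6],"twist":0.0},{"translation":[0.0,0.0,-0.6],"twist":0.0},{"translation":[0.0,0.0,-0.6],"twist":0.0},{"translation":[0.0,0.0,-0.6],"twist":0.0}]}}

```text
clock: 9.25
position: [0.5131, 0.0859, 0.2131]
tool_rot: [-0.0, 0.982, 0.19, -0.002]
ft_force: [-0.5, -0.2, 0.1]
gripper_width: 0.003
finger_force: 0.0
```

```bash
python3 -c "
from h import *
print(telemetry.state()['position']); print(job.finish_job())"
```

```text
[0.51309646 0.0859006  0.21313909]
the job is handed in; nothing more can be done
None
```

Key 1 was the latched key; I pressed it home, a re-tap met it at the height of the others (4.5 N), and I handed the job in with the arm clear; the other three were only tapped (under 5 N), and the hand-in returned no verdict.

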